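# Latch the food carrier shut

### The job

Latch the insulated food carrier's sliding cover shut: hook the loop of its draw latch over the keeper, feeling for the keeper's height, so that the bar sits under the keeper's lip against its post; then press the lever all the way down over centre so that it stays flat and the cover is drawn tight. Do not force the loop or the lever (20 N is plenty), and leave the food standing round the carrier where it is.

Things in the scene. Friction and masses are not known exactly. Their poses are not given: they have to be found in the camera images.
- carrier: Dark grey box-shaped food carrier, 370 x 270 mm, fixed to the table. Its top is flat, 150 mm above the table: a fixed deck on the lever's side, and a sliding cover with the keeper. Origin on the table right under the lever's pivot. Its x axis runs level along the latch from the lever to the keeper, y is level across it, z up. The latch moves only in this x-z plane.
- lever_pivot (a point): Pivot axis of the draw latch's lever, 34 mm above the carrier's top. Axes as the carrier's. Pressed down, the lever points along -x from here, over the deck. The pin that carries the loop sits on the lever 28 mm from the pivot, 0.2 rad below the line from the pivot to the lever's tip (lever down), so that moving the loop's bar turns the lever too.
- lever (a joint): Lever angle (rad): 0 = fully down, level, on its springy rubber stop; 1.57 = upright; 1.8 = open stop. Steel plate 30 mm wide, 110 mm long. A stiff hinge (0.04 N m): it stays about where it is left. With the loop seated it stands near 1.0. From there, pressing it draws the cover onto its seal: up to about 6 N at lever_press; past dead centre (0.1 to 0.3 rad) it goes down by itself and stays.
- lever_press (a point): Where to push the lever: on the middle line of its outer face (which looks up when the lever is down and towards the keeper when it is upright), 72 mm from the pivot and 6 mm outside the line from pivot to tip. Its z axis points out of that face.
- loop_bar (a point): Middle of the loop's cross bar. The loop is a U of 7 mm steel rod, 48 mm wide outside, its arms 96 mm long from pin to bar. Grip it across the 48 mm from above, close to the bar; it can turn in such a grip. x points along the arms away from the pin, y along the bar. A weak spring (about 0.3 N at the bar) lifts the loop: a bar that is not under the lip springs up when let go.
- keeper_seat (a point): Where the seated bar's middle would lie at the keeper's LOWEST setting, 26 mm above the cover, axes as the carrier's. The keeper (a hook 22 mm wide on a block 30 mm wide) is set on studs and stands, as a whole, 0 to 16 mm higher than said here, each time different: feel for it. Along x it is true: post's face 3.5 mm from here on the pivot's side; lip to 8 mm past here (+x), top 8.5 mm above.
- keeper_sill (a point): Point on the keeper block's flat top (the sill) at the LOWEST setting (true: 0 to 16 mm higher), 5 mm below and 14 mm beyond the seat (+x); the sill ends 14 mm further on. Gap from sill to lip 10.5 mm, 9.5 mm at the nose on the lip's end, for the 7 mm bar: come down on the sill here, then draw the bar back (-x) along it to the post. That swings the lever down; 2 to 5 N before the post is felt.
- cover (a joint): How far the cover has been drawn towards the latch (m): about 0 when loose, about 0.006 when latched. Its rubber seal resists with about 10 N per mm.
- egg_box: Grey pulp egg box, 156 x 108 x 70 mm, on the table to the carrier's left (+y); leave it alone. Origin at the centre of its underside.
- bread: Brown loaf, 200 x 100 x 80 mm, on the table to the carrier's right (-y); leave it alone. Origin at the centre of its underside.
- jar: Jar with a steel cap, 68 mm across, 105 mm high, on the table to the carrier's left (+y); leave it alone. Origin at the centre of its underside.

How it is judged:
By the outcome, as a careful person would: the job done as asked, in the order asked, and still so for the second after the job is handed in, with the robot touching nothing.
It also fails if it takes over 51 s, if anything falls off the work surface, if the arm or the gripper's body presses on something with over 40 N, if the wrist force passes 120 N, or if a joint passes its speed limit or range.

### The arm

A 7-joint arm with a two-finger parallel gripper is mounted at the origin on the work surface. World frame = base frame: x ahead of the robot, y to its left, z up, the work surface at z = 0. Lengths are in m, angles in rad, forces in N, time in s.
With the tool pointing down it reaches from about 0.35 to 0.9 m from the base axis. Payload 8.1 kg.
Tool frame: the origin (TCP) lies at the centre of the arm's flange, where the gripper is bolted on; the fingertips stand 178 mm ahead of it and the grasp point (between the pads) lies 159 mm ahead of it; z points along the fingers, y is the direction in which the jaws open and shut (so a half turn about z gives the same grasp; the last joint's range is limited). The gripper opens to 92 mm and grips with 3 to 60 N. Pads are 19 mm wide; open, the fingers measure 130 mm over their backs; the gripper's body (75 mm by 190 mm) begins 47 mm behind the grasp point.
Start: joints at [1.204, 0.434, 0.025, 1.573, -0.012, 1.134, -0.075], TCP at [0.163, -0.603, 0.405] pointing down, gripper open.
Joint ranges: [-2.62, 2.62], [-0.44, 2.09], [-1.27, 1.32], [0.08, 2.57], [-1.32, 4.46], [0.12, 2], [-2.74, 2.74]. Speed limits (rad/s): [2.22, 2.22, 3.01, 3.01, 3.14, 3.14, 3.14].

### API

Orientations are given as a rotation vector (axis times angle).
In Python, from cell import arm gives the robot as it stands. The module is installed in compiled form; this text tells all that it offers.
- The arm moves only by the tool move_arm, never from a script. Its argument "steps" is a list of rows, each a list of 4 numbers: the shift along the tool's x, y, z in mm, then the turn about the tool's z in rad. In form: [[x, y, z, twist], ...]. A call has 1 to 20 rows; each row is the pose to reach, as a shift and turn from the pose commanded when the call began, along the tool's axes at that moment; what a row does not reach only later rows make up. A row lasts 1/8 s, in which the tool goes at most 62.5 mm and 10.7 degrees, less where a joint would pass 70% of its speed; a pose out of reach is approached as far as the arm can. A call with a gripper value outside its range is refused whole. "grip" is the finger opening in mm, from 0 to 91.8, set as the call begins (left out, the last holds). The fingers move at their own pace and stop on an object; "grip_force" is the grip in N (left out, the last holds). Time passes only in rows, so rows that repeat a pose let the fingers close. It gives the time, the measured TCP pose, the force and the opening at its end, in the units of the state.
- arm.observe(): the state, without advancing time (a new reading comes with each control period).
- arm.get_image(name): name is "scene" or "top" or "wrist"; returns the picture (400x640x3 uint8, red, green, blue); there is no depth.
- arm.camera_info(name): a dict with "mtx" (3x3 intrinsics, pixels), "pose" (4x4, takes a point from camera to world coordinates); the wrist camera has in their place "T_tool_cam" (4x4, takes a point from camera to tool coordinates, whose origin is the TCP and whose axes are the flange's). Camera axes: x right, y down, z forward; pixel columns grow to the right and rows downward; lengths in m; the calibration is good to about 2 mm. A picture is of the moment at which its call begins: read the wrist's pose just before it. camera_info takes no time and is no camera call.
- arm.sign_off(): hands the job in, once; it reports no verdict.
The state is a dict: "clock": time; "joints": joint angles; "dq": joint speeds; "joint_efforts": joint torques, N m; "position": TCP position; "ee_rot": TCP orientation; "force": force on the tool from outside, world axes, zero at the start; "ft_torque": the same for the moment, N m; "width": opening from 0.0 (shut) to 1.0 (fully open).
Only numpy, scipy, OpenCV 4.12 (cv2) and the standard library are available. Lean on these libraries where they do the work, as an engineer would, in place of code of your own. Each camera call takes 0.05 s, during which the arm holds its last target.

## Working session

There is one attempt and no reset: what is moved stays moved. The work goes in short steps, Python scripts to look and compute and a tool call to move; the robot and the scene stay as the last step left them, time stands still between calls to the robot, and variables do not carry over. Pictures are saved under pics/ and viewed, and the job is handed in when it is done.

Besides the shell and the picture viewer there is one more tool, called after "Request:" by a JSON object that holds its "method" and its "body". move_arm: Moves the arm, as the interface text tells. Its arguments: {"type":"object","properties":{"steps":{"type":"array"},"grip":{"type":"number"},"grip_force":{"type":"number"}},"required":["steps"]}

```bash
mkdir -p pics
python3 - <<'E'
from cell import arm
import cv2,numpy as np
np.set_printoptions(precision=4,suppress=True)
o=arm.observe();print(o)
for n in("scene","top","wrist"):
    print(n,arm.camera_info(n))
    cv2.imwrite(f"pics/{n}0.png",arm.get_image(n)[:,:,::-1])
E
```

```text
{'clock': 0.0, 'joints': array([ 1.2044,  0.4352,  0.025 ,  1.5741, -0.0116,  1.134 , -0.0751]), 'dq': array([ 0.0002,  0.0006, -0.0007, -0.0011, -0.0003,  0.0009,  0.0002]), 'joint_efforts': array([ -0.0005, -66.7845,   0.9851, -31.4467,  -0.0605,   0.043 ,
         0.0002]), 'position': array([ 0.1629, -0.6032,  0.4039]), 'ee_rot': array([-3.1128, -0.4129,  0.0005]), 'force': array([ 0.2507,  0.1286, -0.6377]), 'ft_torque': array([-0.0002,  0.0276,  0.0083]), 'width': 0.9986525300247749}
scene {'mtx': array([[370.6559,   0.    , 320.0757],
       [  0.    , 370.6559, 201.059 ],
       [  0.    ,   0.    ,   1.    ]]), 'pose': array([[ 0.4306,  0.649 , -0.6271,  1.1119],
       [ 0.9025, -0.3127,  0.2961, -0.2285],
       [-0.0039, -0.6935, -0.7204,  0.7414],
       [ 0.    ,  0.    ,  0.    ,  1.    ]])}
top {'mtx': array([[409.2749,   0.    , 312.0215],
       [  0.    , 409.2749, 196.0503],
       [  0.    ,   0.    ,   1.    ]]), 'pose': array([[ 0.0051, -0.991 ,  0.1338,  0.4315],
       [-1.    , -0.0042,  0.0071,  0.0353],
       [-0.0065, -0.1338, -0.991 ,  1.1777],
       [ 0.    ,  0.    ,  0.    ,  1.    ]])}
wrist {'mtx': array([[310.9294,   0.    , 321.2291],
       [  0.    , 310.9294, 196.0525],
       [  0.    ,   0.    ,   1.    ]]), 'T_tool_cam': array([[ 0.0004, -0.9571, -0.2898,  0.0774],
       [ 1.    ,  0.0004, -0.0001,  0.0012],
       [ 0.0003, -0.2898,  0.9571,  0.0196],
       [ 0.    ,  0.    ,  0.    ,  1.    ]])}
```

View pics/scene0.png

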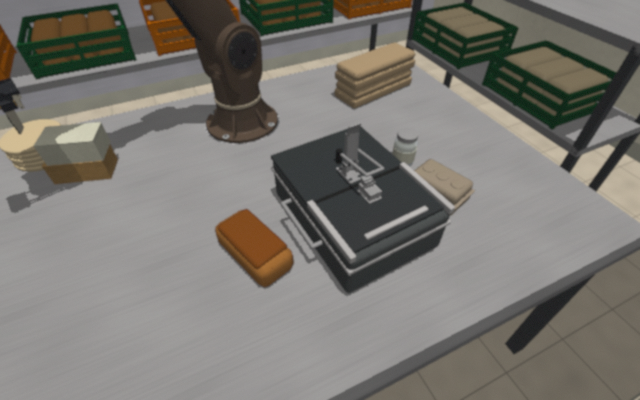

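View pics/top0.png

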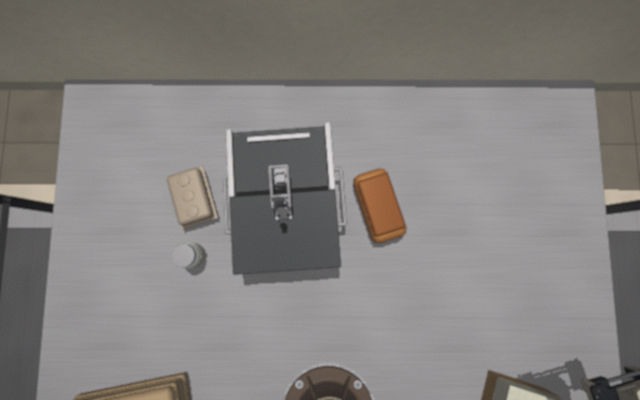

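Run:
```python
import cv2
a=cv2.imread("pics/top0.png")[115:285,215:350]; cv2.imwrite("pics/top0c.png",cv2.resize(a,None,fx=3.5,fy=3.5,interpolation=2))
a=cv2.imread("pics/scene0.png")[115:225,300:440]; cv2.imwrite("pics/scene0c.png",cv2.resize(a,None,fx=5,fy=5,interpolation=2))
```

```text
(no output)
```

View pics/top0c.png

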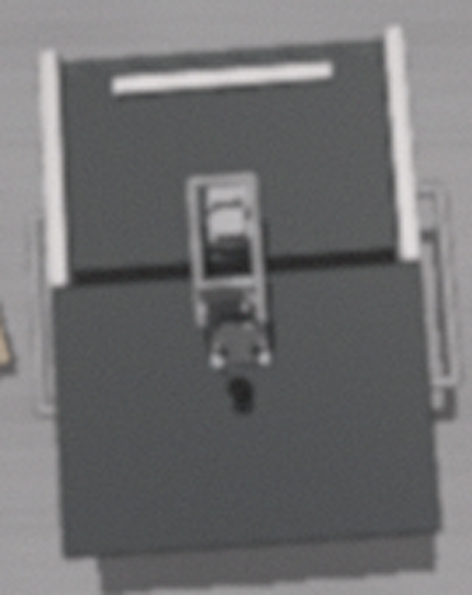

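View pics/scene0c.png

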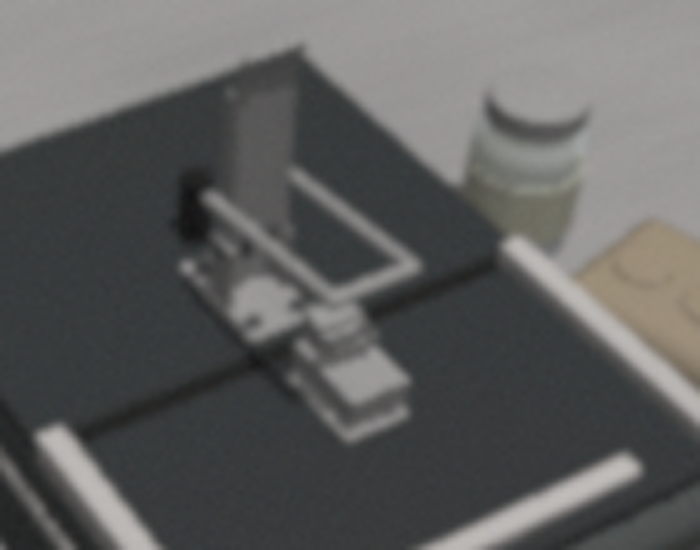

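```bash
cat > h.py <<'E'
import numpy as np,cv2
from scipy.spatial.transform import Rotation as R
np.set_printoptions(precision=4,suppress=True)
def ray(info,uv,T=None):
    P=info["pose"] if "pose" in info else T@info["T_tool_cam"]
    d=P[:3,:3]@np.linalg.inv(info["mtx"])@np.array([uv[0],uv[1],1.]); return P[:3,3],d
def onz(info,uv,z,T=None):
    o,d=ray(info,uv,T); return o+d*(z-o[2])/d[2]
def tool(o):
    T=np.eye(4);T[:3,:3]=R.from_rotvec(o["ee_rot"]).as_matrix();T[:3,3]=o["position"];return T
def proj(info,p,T=None):
    P=info["pose"] if "pose" in info else T@info["T_tool_cam"]
    c=P[:3,:3].T@(np.array(p)-P[:3,3]); q=info["mtx"]@c; return q[:2]/q[2]
E
python3 - <<'E'
from h import *
from cell import arm
t=arm.camera_info("top")
f=lambda x,y:(215+x/3.5-.4,115+y/3.5-.4)
for n,p,z in [("deckFL",(65,556),.15),("deckFR",(440,530),.15),("BL",(40,50),.15),("BR",(400,27),.15),("barL",(190,178),.2),("barR",(256,175),.2),("pivL",(217,362),.165),("pivR",(265,357),.165),("keepfar",(229,190),.185),("slotL",(72,272),.15),("slotR",(395,255),.15)]:
    print(n,onz(t,f(*p),z))
print(tool(arm.observe()))
E
```

```text
deckFL [0.3762 0.2368 0.15  ]
deckFR [ 0.3958 -0.0282  0.15  ]
BL [0.7452 0.2668 0.15  ]
BR [ 0.7636 -0.0001  0.15  ]
barL [0.6383 0.1478 0.2   ]
barR [0.6406 0.1019 0.2   ]
pivL [0.5129 0.1302 0.165 ]
pivR [0.5166 0.0962 0.165 ]
keepfar [0.6329 0.1219 0.185 ]
slotL [0.579 0.238 0.15 ]
slotR [0.5925 0.0036 0.15  ]
[[ 0.9654  0.2606 -0.0004  0.1629]
 [ 0.2606 -0.9654  0.0011 -0.6032]
 [-0.0001 -0.0012 -1.      0.4041]
 [ 0.      0.      0.      1.    ]]
```

Run:
```python
from h import *
from cell import arm
t=arm.camera_info("top");s=arm.camera_info("scene")
f=lambda x,y:(215+x/3.5-.4,115+y/3.5-.4)
g=lambda x,y:(300+x/5-.4,115+y/5-.4)
def tri(a,b):
    o1,d1=ray(t,f(*a));o2,d2=ray(s,g(*b))
    k=np.linalg.lstsq(np.c_[d1,-d2],o2-o1,rcond=None)[0]
    p,q=o1+d1*k[0],o2+d2*k[1];print((p+q)/2,np.linalg.norm(p-q))
tri((192,180),(415,264)) # left bar end (+y)
tri((254,177),(335,298))
tri((217,362),(292,232));tri((265,357),(187,267))
tri((215,187),(352,312))
```

```text
[0.6317 0.144  0.2264] 0.0012618692482417443
[0.6344 0.1027 0.2254] 0.0025933218290528177
[0.5188 0.1412 0.1588] 0.023351599084428565
[0.5177 0.0972 0.1533] 0.0007540011597093415
[0.6283 0.1248 0.2049] 0.011291333099610045
```

Request:
{"method": "move_arm", "body": {"steps": [[100,-90,-60,0.05],[630,-579,-76,0.189],[630,-579,-76,0.189],[630,-579,-76,0.189],[630,-579,-76,0.189],[630,-579,-76,0.189],[630,-579,-76,0.189],[630,-579,-76,0.189],[630,-579,-76,0.189],[630,-579,-76,0.189],[630,-579,-76,0.189],[630,-579,-76,0.189],[630,-579,-76,0.189],[630,-579,-76,0.189],[630,-579,-76,0.189],[630,-579,-76,0.189],[630,-579,-76,0.189]]}}

```text
clock: 2.28
position: [0.62, 0.1183, 0.4807]
ee_rot: [3.139, 0.114, -0.0]
force: [0.2, -0.7, -0.2]
width: 1.001
```

Run:
```python
from h import *
from cell import arm
o=arm.observe();np.save("w1.npy",tool(o));print(o["clock"],tool(o),o["force"])
im=arm.get_image("wrist")[:,:,::-1];cv2.imwrite("pics/w1.png",im)
cv2.imwrite("pics/w1c.png",cv2.resize(im[100:400,170:470],None,fx=2,fy=2,interpolation=2))
```

```text
2.275 [[ 0.9974  0.0727 -0.0001  0.62  ]
 [ 0.0727 -0.9974 -0.001   0.1183]
 [-0.0002  0.001  -1.      0.4807]
 [ 0.      0.      0.      1.    ]] [ 0.1536 -0.6695 -0.1968]
```

View pics/w1.png

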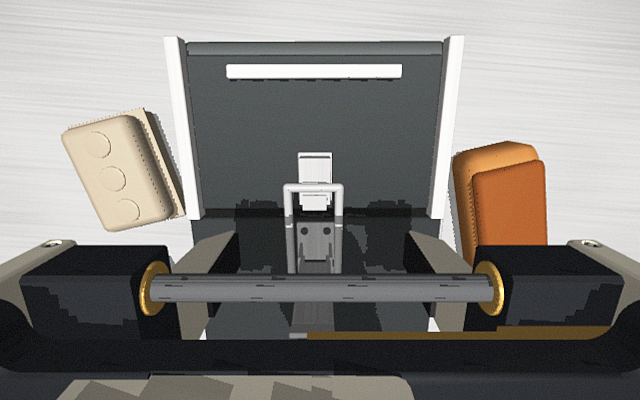

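View pics/w1c.png

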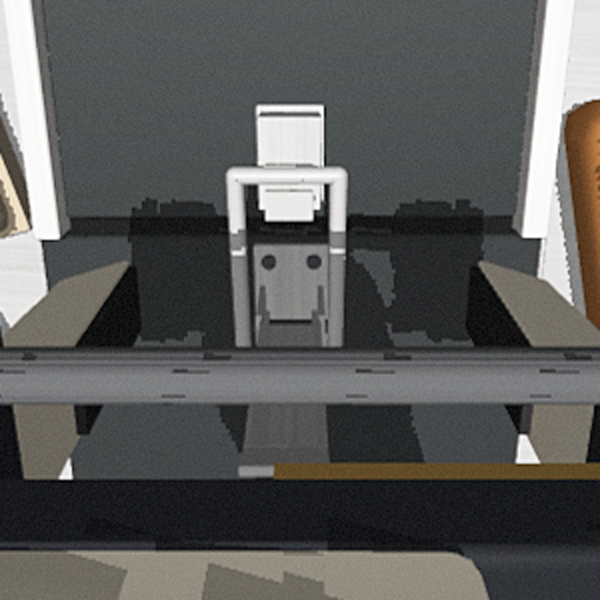

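Run:
```python
from h import *
from cell import arm
w=arm.camera_info("wrist");T=np.load("w1.npy")
f=lambda x,y:(170+x/2-.25,100+y/2-.25)
for n,p,zs in [("bar",(287,176),(.215,.2265,.235)),("sillfarL",(256,105),(.171,.187)),("sillfarR",(324,105),(.171,.187)),("blockfarbase",(256,105),(.15,)),("lipnoseL",(262,191),(.1845,.2)),("lipnoseR",(319,191),(.18,.195)),("lipnear",(290,220),(.1845,.2)),("slotfar",(290,217),(.15,)),("baseplate near",(283,322),(.155,)),("railL",(40,238),(.15,)),("railR",(540,238),(.15,))]:
    for z in zs: print(n,onz(w,f(*p),z,T))
for z in (.18,.21,.23,.25,.28): print(z, proj(w,T@np.array([0,0,.4807-z,1]) @ np.eye(4)[:,:3],T))
```

```text
bar [0.6298 0.124  0.215 ]
bar [0.633  0.1239 0.2265]
bar [0.6353 0.1239 0.235 ]
sillfarL [0.651  0.1409 0.171 ]
sillfarL [0.6536 0.1399 0.187 ]
sillfarR [0.6533 0.1092 0.171 ]
sillfarR [0.6558 0.11   0.187 ]
blockfarbase [0.6476 0.1423 0.15  ]
lipnoseL [0.6134 0.1352 0.1845]
lipnoseL [0.6181 0.1345 0.2   ]
lipnoseR [0.614  0.1086 0.18  ]
lipnoseR [0.6184 0.1094 0.195 ]
lipnear [0.6001 0.1213 0.1845]
lipnear [0.6056 0.1214 0.2   ]
slotfar [0.5896 0.1213 0.15  ]
baseplate near [0.5303 0.121  0.155 ]
railL [0.5681 0.2537 0.15  ]
railR [ 0.5875 -0.0129  0.15  ]
0.18 [319.8225 188.4482]
0.21 [319.6664 197.9021]
0.23 [319.5419 205.4424]
0.25 [319.3962 214.2683]
0.28 [319.1242 230.7423]
```

Request:
{"method": "move_arm", "body": {"steps": [[13.5,-4.7,30,0],[13.5,-4.7,60,0],[13.5,-4.7,80,0],[13.5,-4.7,91,0],[13.5,-4.7,91,0]]}}

```text
clock: 2.95
position: [0.6332, 0.1248, 0.3895]
ee_rot: [3.139, 0.116, -0.001]
force: [-0.0, 0.3, 0.3]
width: 1.003
```

Run:
```python
from h import *
from cell import arm
o=arm.observe();np.save("w2.npy",tool(o));print(o["clock"],o["position"],o["force"])
im=arm.get_image("wrist")[:,:,::-1];cv2.imwrite("pics/w2.png",im)
im=cv2.resize(im[100:320,170:470],None,fx=2.6,fy=2.6,interpolation=2);cv2.imwrite("pics/w2c.png",im)
im=arm.get_image("scene")[:,:,::-1];cv2.imwrite("pics/s2c.png",cv2.resize(im[80:220,280:440],None,fx=4,fy=4,interpolation=2))
```

```text
2.95 [0.6332 0.1248 0.3895] [-0.0118  0.3234  0.3464]
```

View pics/w2c.png

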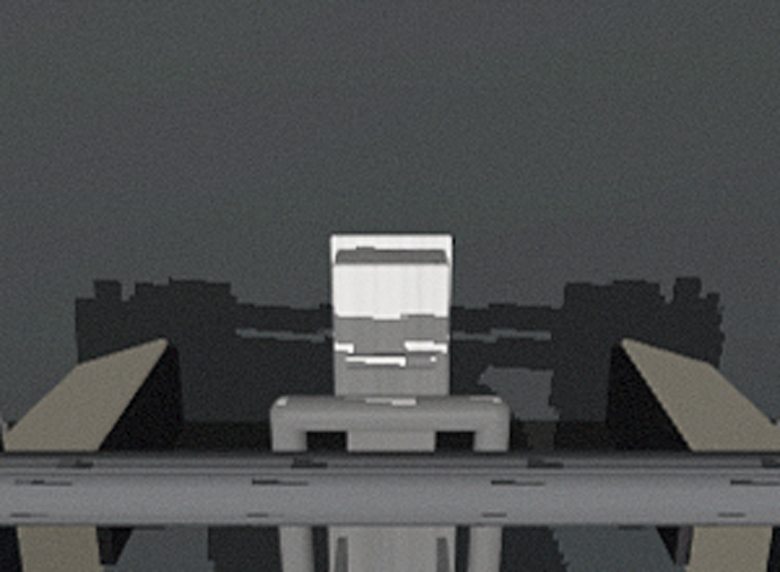

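View pics/s2c.png

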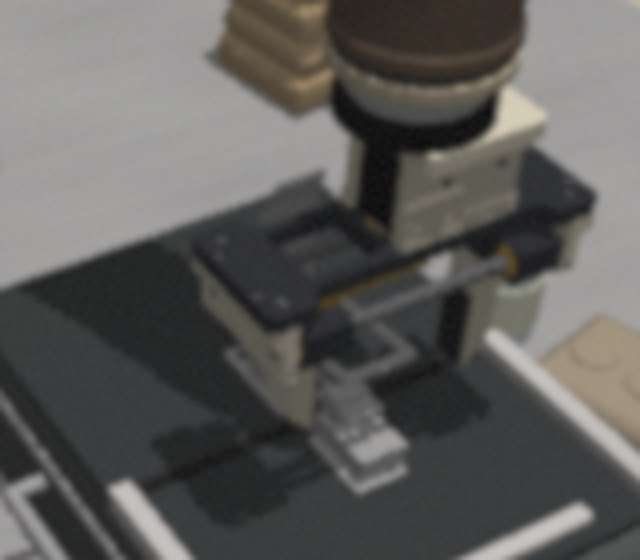

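Run:
```python
from h import *
a=cv2.imread("pics/w1.png")[145:225,275:355];b=cv2.imread("pics/w2.png")[180:270,270:370]
cv2.imwrite("pics/z1.png",cv2.resize(a,None,fx=7,fy=7,interpolation=0));cv2.imwrite("pics/z2.png",cv2.resize(b,None,fx=6,fy=6,interpolation=0))
c=cv2.imread("pics/scene0.png")[160:210,345:395];cv2.imwrite("pics/z3.png",cv2.resize(c,None,fx=10,fy=10,interpolation=2))
```

```text
(no output)
```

View pics/z1.png

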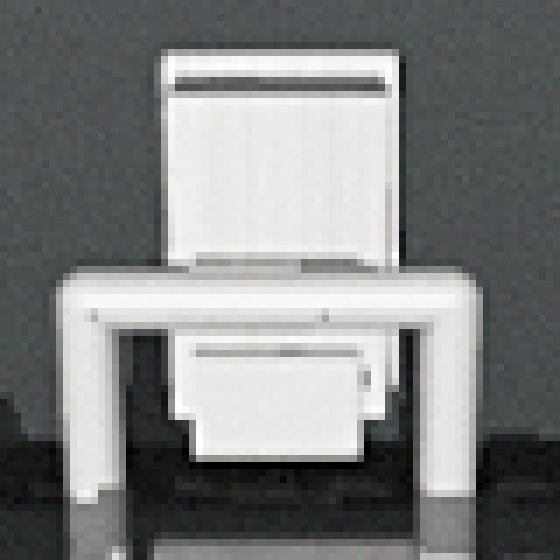

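View pics/z2.png

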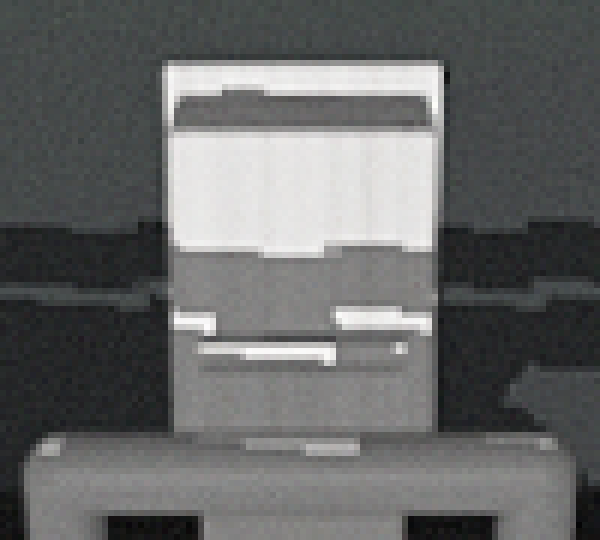

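View pics/z3.png

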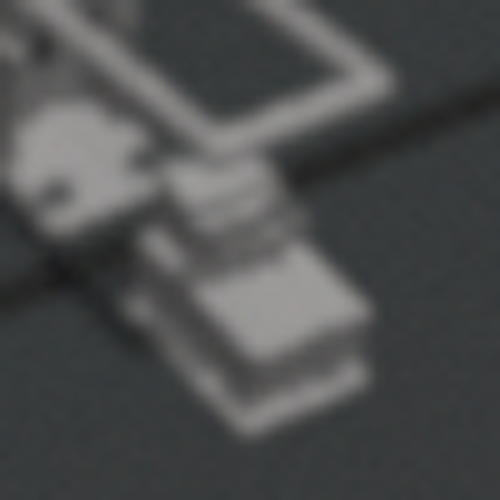

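Run:
```python
from h import *
from cell import arm
w=arm.camera_info("wrist");T1=np.load("w1.npy");T2=np.load("w2.npy")
def tri(u1,v1,u2,v2):
    o1,d1=ray(w,(u1,v1),T1);o2,d2=ray(w,(u2,v2),T2)
    k=np.linalg.lstsq(np.c_[d1,-d2],o2-o1,rcond=None)[0]
    p,q=o1+d1*k[0],o2+d2*k[1];print((p+q)/2,np.linalg.norm(p-q))
u1=275+279/7-.5;u2=270+303/6-.5
V1=[48,93,262,352,412,461];V2=[62,130,335,368]
for v1,v2 in [(48,62),(93,130),(262,335),(352,335),(352,368)]: print(v1,v2,end=' ');tri(u1,145+v1/7-.5,u2,180+v2/6-.5)
tri(275+270/7-.5,145+300/7-.5,270+301/6-.5,180+480/6-.5)
for z in (.171,.179,.187):
  a=onz(w,(275+279/7,145+93/7-.5),z,T1);b=onz(w,(u2,180+130/6-.5),z,T2);print(z,a,b)
# width of sill far edge z2
for z in (.171,.179,.187):
  a=onz(w,(270+170/6-.5,180+130/6-.5),z,T2);b=onz(w,(270+436/6-.5,180+130/6-.5),z,T2);print(z,np.linalg.norm(a-b))
for z in (.15,.153,.156): print(z,onz(w,(u2,180+62/6-.5),z,T2),onz(w,(u1,145+48/7-.5),z,T1))
```

```text
48 62 [0.6508 0.1256 0.1569] 6.0602491508412346e-05
93 130 [0.6469 0.1252 0.1711] 0.00015386025626178972
262 335 [0.6257 0.1236 0.1791] 0.00015183356424994086
352 335 [0.5885 0.122  0.0963] 0.0014938109982607292
352 368 [0.5984 0.1223 0.1295] 0.0008635709210668055
[0.6333 0.1241 0.2264] 0.00016096475269256283
0.171 [0.647  0.1246 0.171 ] [0.6469 0.1252 0.171 ]
0.179 [0.6484 0.1246 0.179 ] [0.6495 0.1254 0.179 ]
0.187 [0.6498 0.1245 0.187 ] [0.652  0.1256 0.187 ]
0.171 0.029783612628518568
0.179 0.028585561063520466
0.187 0.027387509498522304
0.15 [0.6489 0.1255 0.15  ] [0.6497 0.1257 0.15  ]
0.153 [0.6497 0.1255 0.153 ] [0.6502 0.1257 0.153 ]
0.156 [0.6506 0.1256 0.156 ] [0.6507 0.1256 0.156 ]
```

Request:
{"method": "move_arm", "body": {"steps": [[0,0,0,0],[0,0,0,0],[0,0,0,0],[0,0,0,0],[0,0,0,0],[0,0,0,0]], "grip": 40, "grip_force": 15}}

```text
clock: 3.8
position: [0.6333, 0.1256, 0.3897]
ee_rot: [-3.139, -0.117, 0.0]
force: [-0.2, 0.8, 0.1]
width: 0.517
```

Request:
{"method": "move_arm", "body": {"steps": [[0,0,8,0],[0,0,16,0],[0,0,24,0],[0,0,32,0],[0,0,32,0]]}}

```text
clock: 4.42
position: [0.633, 0.1256, 0.3567]
ee_rot: [3.139, 0.118, -0.003]
force: [-0.6, 1.5, 0.5]
width: 0.514
```

Run:
```python
from h import *
from cell import arm
o=arm.observe();np.save("w3.npy",tool(o));print(o["clock"],o["position"],o["force"],o["width"])
im=arm.get_image("wrist")[:,:,::-1];cv2.imwrite("pics/w3.png",im)
im=cv2.resize(im[150:310,220:420],None,fx=4,fy=3.7,interpolation=2);cv2.imwrite("pics/w3c.png",im)
```

```text
4.425 [0.633  0.1256 0.3567] [-0.5506  1.528   0.5349] 0.5135090758286113
```

View pics/w3c.png

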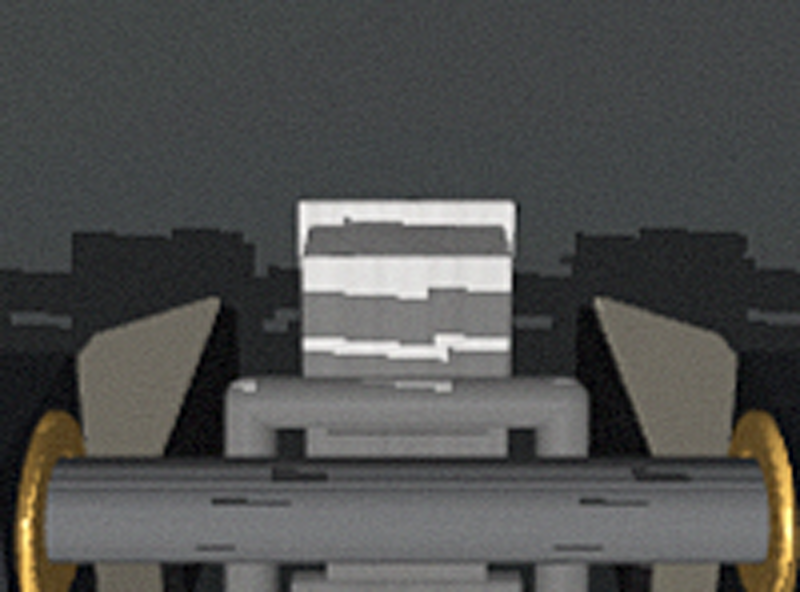

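Request:
{"method": "move_arm", "body": {"steps": [[0,0,2,0],[0,0,4,0],[0,0,6,0],[0,0,8,0],[0,0,10,0],[0,0,12,0],[0,0,12,0]]}}

```text
clock: 5.35
position: [0.6334, 0.1255, 0.3455]
ee_rot: [3.139, 0.117, -0.0]
force: [0.5, 1.9, -0.6]
width: 0.511
```

Request:
{"method": "move_arm", "body": {"steps": [[0,0,1,0],[0,0,2,0],[0,0,3,0],[0,0,4,0],[0,0,4,0]]}}

```text
clock: 5.98
position: [0.6334, 0.1256, 0.3424]
ee_rot: [3.139, 0.117, 0.001]
force: [-2.3, -0.4, 6.6]
width: 0.512
```

Request:
{"method": "move_arm", "body": {"steps": [[0,0,-1.5,0],[-2,0,-1.5,0],[-4,0,-1.5,0],[-6,0,-1.5,0],[-8,0,-1.5,0],[-8,0,-1.5,0]]}}

```text
clock: 6.72
position: [0.6251, 0.1249, 0.3432]
ee_rot: [3.139, 0.118, -0.001]
force: [1.8, 1.9, -0.5]
width: 0.514
```

Request:
{"method": "move_arm", "body": {"steps": [[-1.5,0,0,0],[-3,0,0,0],[-4.5,0,0,0],[-6,0,0,0],[-6,0,0,0]]}}

```text
clock: 7.35
position: [0.6194, 0.1245, 0.3433]
ee_rot: [-3.139, -0.117, -0.001]
force: [5.4, 1.6, -1.6]
width: 0.507
```

Run:
```python
from h import *
from cell import arm
o=arm.observe();np.save("w4.npy",tool(o));print(o["clock"],o["position"],o["force"],o["width"])
im=arm.get_image("wrist")[:,:,::-1];cv2.imwrite("pics/w4.png",im)
im=cv2.resize(im[150:310,220:420],None,fx=4,fy=3.7,interpolation=2);cv2.imwrite("pics/w4c.png",im)
im=arm.get_image("scene")[:,:,::-1];cv2.imwrite("pics/s4c.png",cv2.resize(im[80:220,280:440],None,fx=4,fy=4,interpolation=2))
```

```text
7.35 [0.6194 0.1245 0.3433] [ 5.3922  1.5682 -1.556 ] 0.5071819795847854
```

View pics/w4c.png

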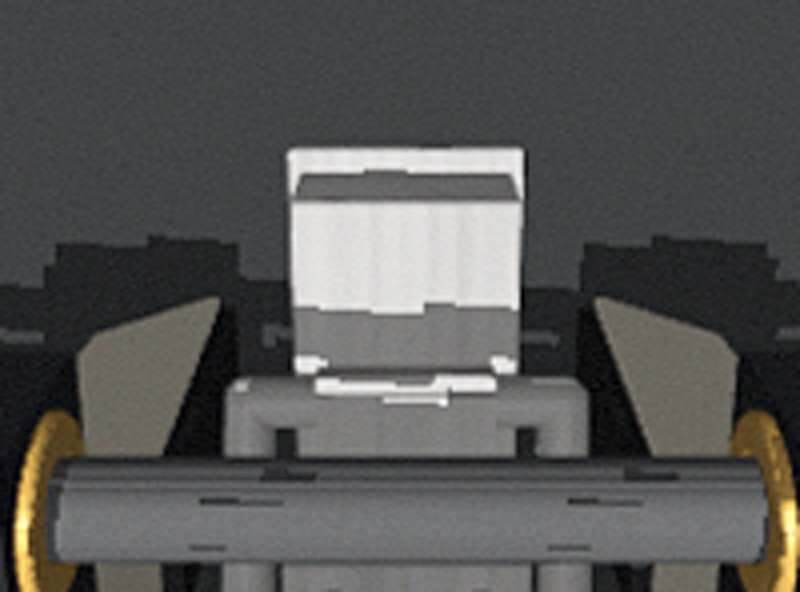

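View pics/s4c.png

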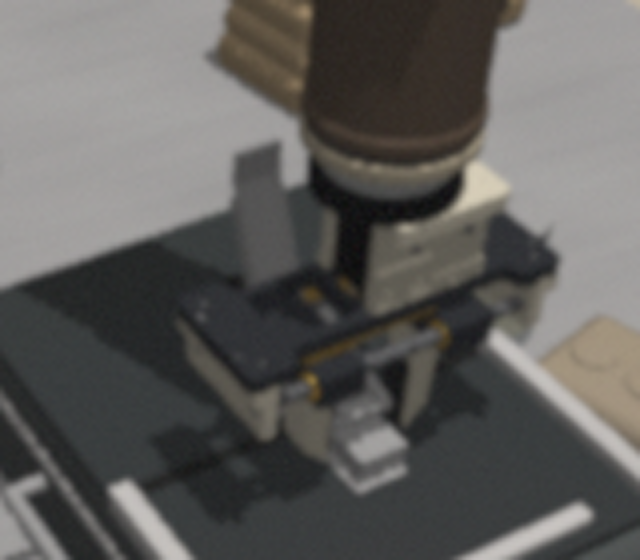

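Request:
{"method": "move_arm", "body": {"steps": [[-0.5,0,0,0],[-1,0,0,0],[-1.5,0,0,0],[-1.5,0,0,0]]}}

```text
clock: 7.95
position: [0.6187, 0.1243, 0.3434]
ee_rot: [-3.139, -0.117, -0.004]
force: [8.7, 2.1, -4.3]
width: 0.512
```

Request:
{"method": "move_arm", "body": {"steps": [[0.5,0,1,0],[0.5,0,1,0],[0.5,0,1,0]]}}

```text
clock: 8.32
position: [0.6188, 0.1244, 0.3428]
ee_rot: [-3.139, -0.117, -0.003]
force: [6.2, 1.6, 1.2]
width: 0.515
```

Request:
{"method": "move_arm", "body": {"steps": [[1,0,0,0],[1,0,0,0],[1,0,0,0],[1,0,0,0]], "grip": 85}}

```text
clock: 8.82
position: [0.6192, 0.1244, 0.342]
ee_rot: [3.139, 0.117, -0.001]
force: [1.1, -0.2, 0.2]
width: 0.893
```

Run:
```python
from h import *
from cell import arm
o=arm.observe();np.save("w5.npy",tool(o));print(o["clock"],o["position"],o["force"],o["width"])
im=arm.get_image("wrist")[:,:,::-1];cv2.imwrite("pics/w5.png",im)
im=cv2.resize(im[150:310,220:420],None,fx=4,fy=3.7,interpolation=2);cv2.imwrite("pics/w5c.png",im)
```

```text
8.825 [0.6192 0.1244 0.342 ] [ 1.0537 -0.1752  0.2339] 0.8930669021304047
```

View pics/w5c.png

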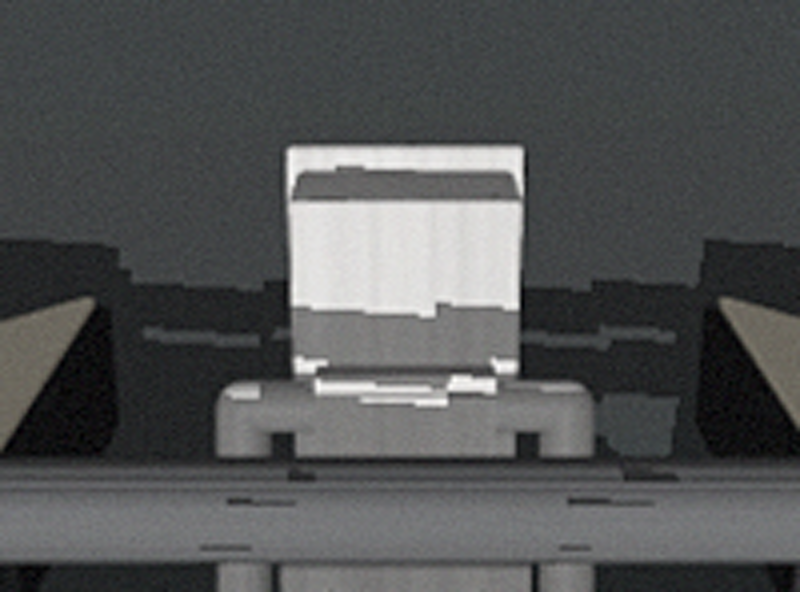

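Request:
{"method": "move_arm", "body": {"steps": [[0,0,-20,0],[0,0,-70,0],[0,0,-130,0],[0,0,-160,0],[0,0,-160,0],[0,0,-160,0]]}}

```text
clock: 9.62
position: [0.6192, 0.1243, 0.5013]
ee_rot: [3.139, 0.117, -0.002]
force: [-0.0, -0.6, -0.8]
width: 0.927
```

Run:
```python
from h import *
from cell import arm
o=arm.observe();np.save("w6.npy",tool(o));print(o["clock"],o["position"],o["force"],o["width"])
im=arm.get_image("wrist")[:,:,::-1];cv2.imwrite("pics/w6.png",im)
im=cv2.resize(im[100:400,220:420],None,fx=2,fy=2,interpolation=2)
s=arm.get_image("scene")[:,:,::-1];s=cv2.resize(s[100:200,310:410],None,fx=4,fy=6,interpolation=2)
cv2.imwrite("pics/m6.png",np.hstack([im,s]))
```

```text
9.625 [0.6192 0.1243 0.5013] [-0.0084 -0.5826 -0.7892] 0.9271493604611878
```

View pics/m6.png

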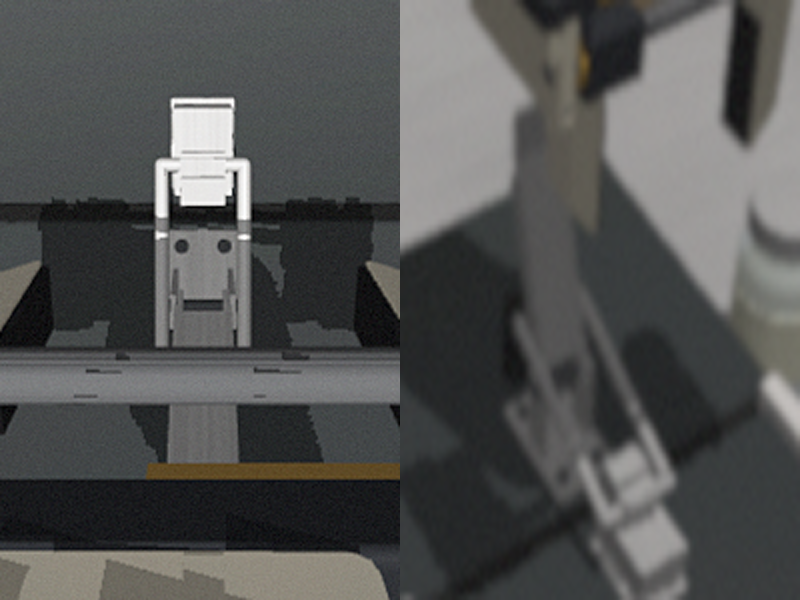

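Run:
```python
from h import *
from cell import arm
s=arm.camera_info("scene");X=np.array([np.cos(.073),np.sin(.073),0]);Z=np.array([0,0,1])
for px in(.540,.545,.55):
  S=np.array([.6187,.1243,0]);P=S-X*(.6187-px)+Z*.184
  print(P,proj(s,P))
  for th in(.9,1,1.1,1.2,1.3):
    print(th,proj(s,P+.11*(-np.cos(th)*X+np.sin(th)*Z)))
```

```text
[0.5402 0.1186 0.184 ] [349.7992 161.1135]
0.9 [335.4761 115.0301]
1 [337.6235 114.5075]
1.1 [339.95  114.461]
1.2 [342.4353 114.908 ]
1.3 [345.0555 115.8605]
[0.5452 0.1189 0.184 ] [350.9712 162.3192]
0.9 [336.6255 116.0998]
1 [338.7946 115.5883]
1.1 [341.1436 115.5544]
1.2 [343.6518 116.0156]
1.3 [346.2952 116.9838]
[0.5502 0.1193 0.184 ] [352.1514 163.5334]
0.9 [337.7832 117.1773]
1 [339.9743 116.6769]
1.1 [342.346  116.6558]
1.2 [344.8775 117.1315]
1.3 [347.5444 118.1157]
```

Request:
{"method": "move_arm", "body": {"steps": [[-15,0,20,0],[-30,0,45,0],[-44,0,65,0],[-44,0,73,0],[-44,0,73,0],[-44,0,73,0],[-44,0,73,0]], "grip": 0}}

```text
clock: 10.6
position: [0.576, 0.1213, 0.4298]
ee_rot: [-3.139, -0.117, -0.002]
force: [0.9, -0.2, 0.6]
width: 0.215
```

Run:
```python
from h import *
from cell import arm
o=arm.observe();print(o["clock"],o["position"],o["force"],o["width"])
s=arm.get_image("scene")[:,:,::-1];s=cv2.resize(s[70:200,280:410],None,fx=4.5,fy=4.5,interpolation=2)
cv2.imwrite("pics/s7.png",s)
```

```text
10.6 [0.576  0.1213 0.4298] [ 0.8568 -0.1899  0.5641] 0.21500672267876128
```

View pics/s7.png

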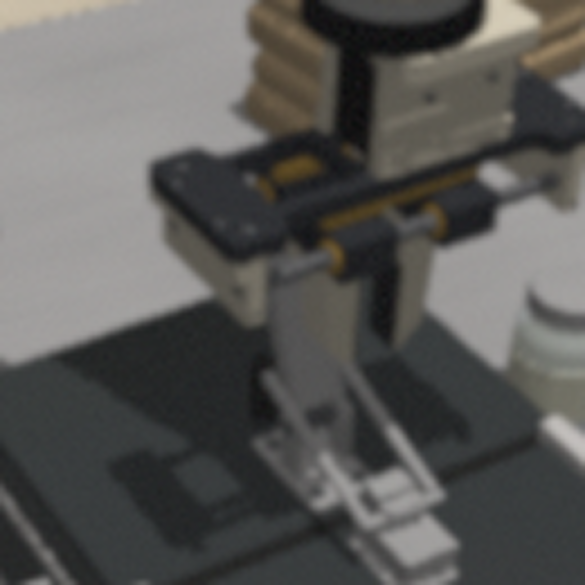

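Request:
{"method": "move_arm", "body": {"steps": [[-8,0,0,0],[-16,0,0,0],[-24,0,0,0],[-30,0,0,0],[-34,0,0,0],[-38,0,0,0],[-38,0,0,0]]}}

```text
clock: 11.52
position: [0.5374, 0.1183, 0.4293]
ee_rot: [3.139, 0.117, 0.0]
force: [0.2, -0.7, 0.1]
width: 0.002
```

Request:
{"method": "move_arm", "body": {"steps": [[-3,0,0,0],[-5.5,0,0,0],[-9,0,0,0],[-12,0,1,0],[-15.5,0,2,0],[-19,0,3.5,0],[-19,0,3.5,0]]}}

```text
clock: 12.4
position: [0.5186, 0.1169, 0.4258]
ee_rot: [-3.139, -0.117, -0.001]
force: [4.1, 0.2, -0.1]
width: 0.005
```

Run:
```python
from h import *
from cell import arm
o=arm.observe();print(o["clock"],o["position"],o["force"],o["width"])
s=arm.get_image("scene")[:,:,::-1];s=cv2.resize(s[70:200,280:410],None,fx=4.5,fy=4.5,interpolation=2)
cv2.imwrite("pics/s8.png",s)
```

```text
12.4 [0.5186 0.1169 0.4258] [ 4.0524  0.1865 -0.0532] 0.0052787592491982055
```

View pics/s8.png

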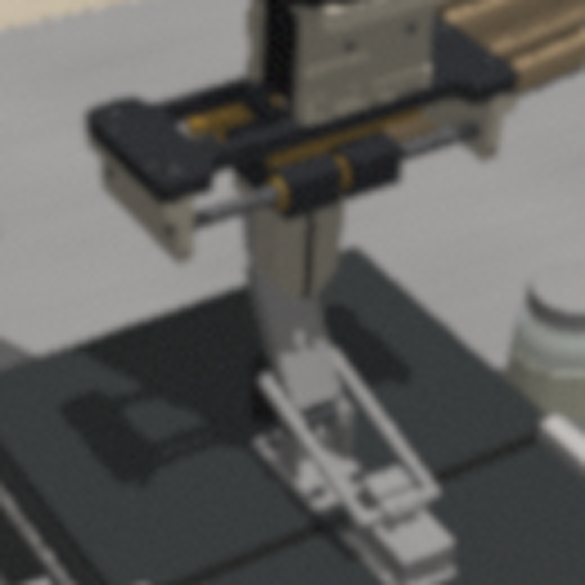

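Request:
{"method": "move_arm", "body": {"steps": [[-3,0,2,0],[-6,0,4,0],[-9,0,6,0],[-12,0,8,0],[-14.5,0,10.5,0],[-17,0,13,0],[-17,0,13,0]]}}

```text
clock: 13.32
position: [0.5018, 0.1157, 0.4129]
ee_rot: [-3.139, -0.117, -0.002]
force: [5.2, 0.0, 1.3]
width: 0.001
```

Run:
```python
from h import *
from cell import arm
o=arm.observe();print(o["clock"],o["position"],o["force"],o["ft_torque"])
s=arm.get_image("scene")[:,:,::-1];s=cv2.resize(s[90:200,290:400],None,fx=5,fy=5,interpolation=2)
cv2.imwrite("pics/s9.png",s)
```

```text
13.325 [0.5018 0.1157 0.4129] [5.1705 0.0242 1.3228] [ 0.0339 -1.2124  0.0093]
```

View pics/s9.png

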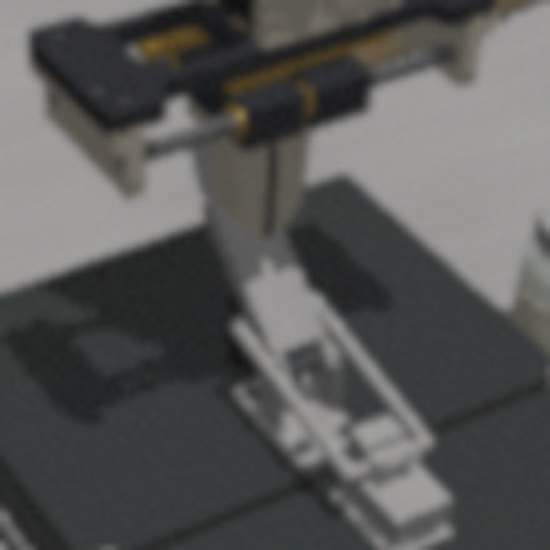

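Request:
{"method": "move_arm", "body": {"steps": [[-2.5,0,2.5,0],[-5,0,5,0],[-7,0,8,0],[-9,0,11,0],[-11,0,14,0],[-13,0,17,0],[-13,0,17,0]]}}

```text
clock: 14.25
position: [0.4882, 0.1147, 0.3953]
ee_rot: [3.139, 0.118, -0.003]
force: [1.5, 1.0, 0.8]
width: 0.005
```

Run:
```python
from h import *
from cell import arm
o=arm.observe();print(o["clock"],o["position"],o["force"],o["ft_torque"])
s=arm.get_image("scene")[:,:,::-1];s=cv2.resize(s[90:200,290:400],None,fx=5,fy=5,interpolation=2)
cv2.imwrite("pics/s10.png",s)
```

```text
14.25 [0.4882 0.1147 0.3953] [1.521  1.0436 0.8232] [ 0.0764 -0.2694  0.039 ]
```

View pics/s10.png

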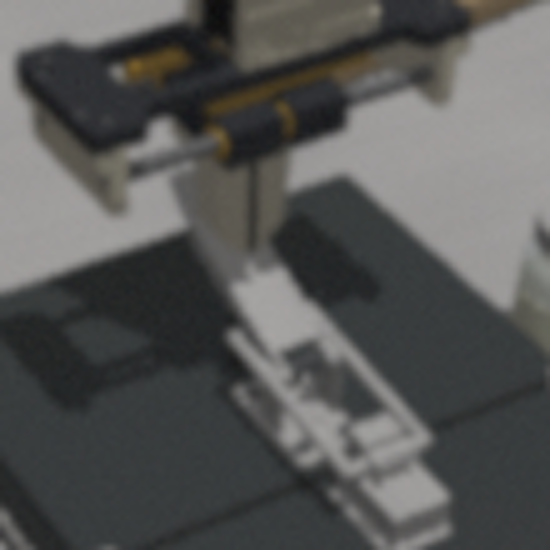

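Request:
{"method": "move_arm", "body": {"steps": [[-1.5,0,3,0],[-3,0,6,0],[-4,0,9,0],[-5,0,11.5,0],[-5.5,0,14,0],[-5.5,0,14,0]]}}

```text
clock: 15.05
position: [0.4831, 0.1142, 0.3814]
ee_rot: [3.139, 0.117, -0.001]
force: [0.4, -0.5, 0.2]
width: 0.008
```

Run:
```python
from h import *
from cell import arm
o=arm.observe();print(o["clock"],o["position"],o["force"],o["ft_torque"])
s=arm.get_image("scene")[:,:,::-1];s=cv2.resize(s[100:210,290:400],None,fx=5,fy=5,interpolation=2)
cv2.imwrite("pics/s11.png",s)
```

```text
15.05 [0.4831 0.1142 0.3814] [ 0.4112 -0.53    0.1632] [ 0.0402  0.0321 -0.0005]
```

View pics/s11.png

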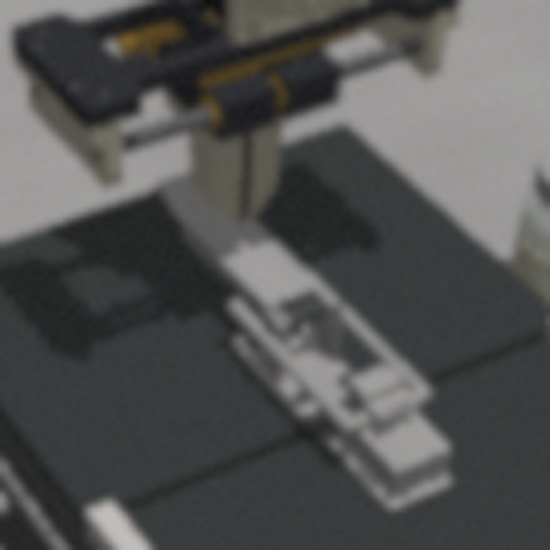

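Request:
{"method": "move_arm", "body": {"steps": [[-1,0,3,0],[-1.5,0,6,0],[-2,0,9,0],[-2.5,0,11,0],[-2.5,0,13,0],[-2.5,0,13,0]]}}

```text
clock: 15.85
position: [0.4808, 0.1141, 0.3686]
ee_rot: [3.139, 0.117, -0.0]
force: [0.6, -0.5, 0.1]
width: 0.007
```

Run:
```python
from h import *
from cell import arm
o=arm.observe();print(o["clock"],o["position"],o["force"],o["ft_torque"])
s=arm.get_image("scene")[:,:,::-1];cv2.imwrite("pics/s12f.png",s);s=cv2.resize(s[100:210,290:400],None,fx=5,fy=5,interpolation=2)
cv2.imwrite("pics/s12.png",s)
```

```text
15.85 [0.4808 0.1141 0.3686] [ 0.5605 -0.4771  0.0516] [0.0156 0.0597 0.0442]
```

View pics/s12.png

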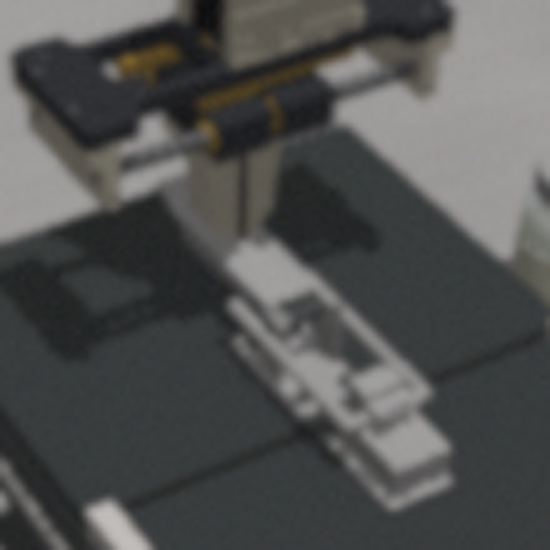

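Request:
{"method": "move_arm", "body": {"steps": [[0,0,1,0],[0,0,2,0],[0,0,3,0],[0,0,3,0]]}}

```text
clock: 16.4
position: [0.4808, 0.1141, 0.3662]
ee_rot: [3.139, 0.117, 0.001]
force: [-2.3, -0.7, 7.8]
width: 0.005
```

Request:
{"method": "move_arm", "body": {"steps": [[0,0,0.7,0],[0,0,0.7,0],[0,0,0.7,0]]}}

```text
clock: 16.77
position: [0.4807, 0.1142, 0.3658]
ee_rot: [3.139, 0.117, 0.001]
force: [-3.9, -0.8, 9.7]
width: 0.0
```

Firm on the stop. Lifting away and checking.

Request:
{"method": "move_arm", "body": {"steps": [[0,0,-5,0],[0,0,-30,0],[0,0,-80,0],[20,0,-130,0],[60,0,-150,0],[110,0,-150,0],[140,0,-150,0],[140,0,-150,0]]}}

```text
clock: 17.77
position: [0.622, 0.1243, 0.5135]
ee_rot: [-3.139, -0.116, 0.003]
force: [0.2, 0.4, -0.1]
width: 0.006
```

Run:
```python
from h import *
from cell import arm
o=arm.observe();np.save("w13.npy",tool(o));print(o["clock"],o["position"],o["force"])
w=arm.get_image("wrist")[:,:,::-1];cv2.imwrite("pics/w13.png",w);w=cv2.resize(w[100:400,220:420],None,fx=2,fy=2,interpolation=2)
s=arm.get_image("scene")[:,:,::-1];cv2.imwrite("pics/s13f.png",s);s=cv2.resize(s[115:215,310:410],None,fx=4,fy=6,interpolation=2)
cv2.imwrite("pics/m13.png",np.hstack([w,s]))
```

```text
17.775 [0.622  0.1243 0.5135] [ 0.1832  0.4047 -0.0541]
```

View pics/m13.png

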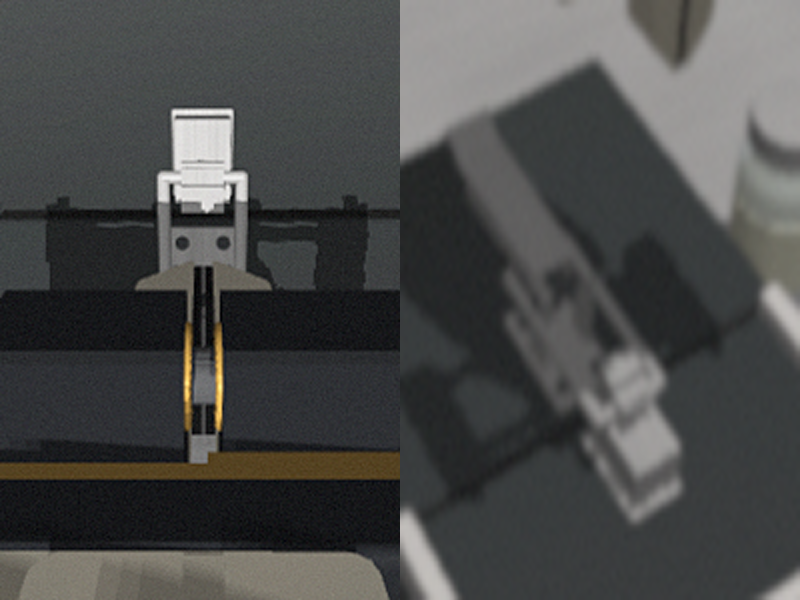

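View pics/s13f.png

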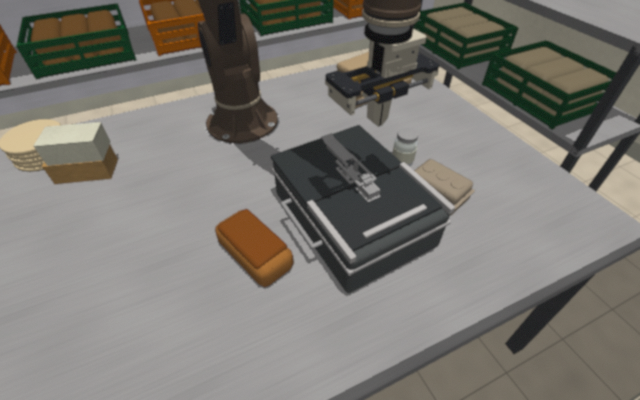

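Run:
```python
from h import *
from cell import arm
w=arm.camera_info("wrist");s=arm.camera_info("scene")
for n,rows in (("w6",(99,107)),("w13",(110,118))):
  T=np.load(n+".npy")
  for r,z in zip(rows,(.157,.175)): print(n,onz(w,(220+202/2,100+r/2-.25),z,T))
X=np.array([np.cos(.073),np.sin(.073),0]);Z=np.array([0,0,1])
for px in(.540,.545):
  P=np.array([.6187,.1243,0])-X*(.6187-px)+Z*.184
  for th in(0,.1,.2,.4): print(px,th,proj(s,P+.11*(-np.cos(th)*X+np.sin(th)*Z)))
a=cv2.imread("pics/s13f.png")[120:200,315:395];b=cv2.imread("pics/scene0.png")[120:200,315:395]
cv2.imwrite("pics/c13.png",cv2.resize(np.hstack([a,b]),None,fx=5,fy=5,interpolation=2))
for n in("w6","w13"):
  a=cv2.imread(f"pics/{n}.png")[140:220,290:350];cv2.imwrite(f"pics/{n}z.png",cv2.resize(a,None,fx=6,fy=6,interpolation=0))
cv2.imwrite("pics/wz.png",np.hstack([cv2.imread("pics/w6z.png"),cv2.imread("pics/w13z.png")]))
```

```text
w6 [0.6491 0.1253 0.157 ]
w6 [0.6478 0.1252 0.175 ]
w13 [0.644  0.1249 0.157 ]
w13 [0.6429 0.1248 0.175 ]
0.54 0 [325.9432 136.57  ]
0.54 0.1 [326.0878 133.0662]
0.54 0.2 [326.4593 129.7619]
0.54 0.4 [327.8951 123.886 ]
0.545 0 [326.9533 137.6093]
0.545 0.1 [327.1075 134.1033]
0.545 0.2 [327.4901 130.798 ]
0.545 0.4 [328.9529 124.9244]
```

View pics/c13.png

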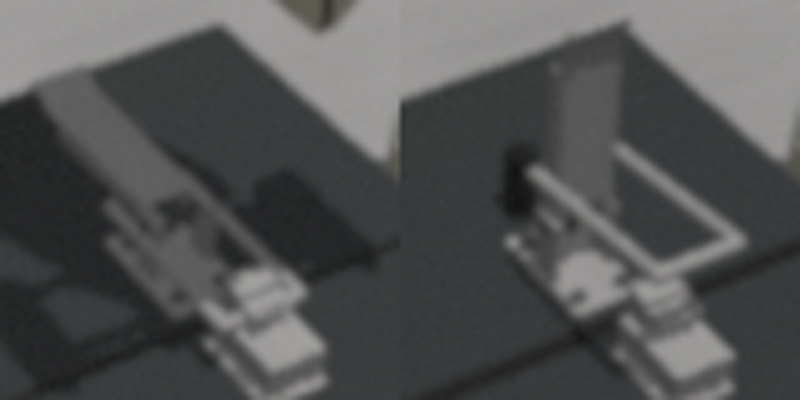

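View pics/wz.png

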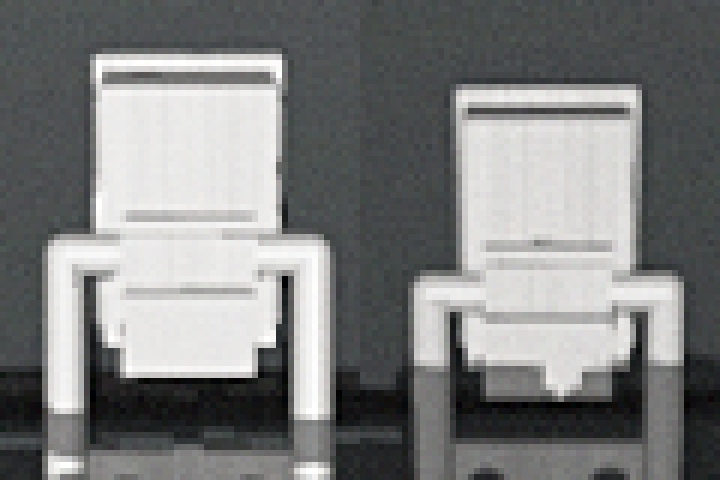

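```bash
python3 -c "
from cell import arm
print(arm.observe()['force']);print(arm.sign_off())"
```

```text
[-0.86664844 -0.39701785  0.26385317]
the job is handed in; nothing more can be done
None
```

The cover is latched shut and the job is handed in, at about 17.9 s on the robot's clock.

- **Hooking the loop:** I gripped the loop at its bar and lowered it until it touched the keeper's sill, which stood about 5 mm above its lowest setting. I drew the bar back along the sill under the lip until the post was felt, at about 9 N. When I let go, the bar stayed under the lip.
- **Pressing the lever:** With the fingers shut I pushed the lever down over centre onto its stop. The push read about 5 N at the most on the way, and 10 N down on the stop.
- **Last checks, with the gripper clear:**
  - The lever tip lies where a flat lever should be in the scene view.
  - The bar is under the lip, at the post.
  - The keeper has moved about 5 mm towards the lever; about 6 mm was expected, which is within my measuring error.
  - The egg box, bread and jar look unmoved.
- **Disagreements:** The wrist-camera estimate of the keeper's height gave only 0 to 3 mm above its lowest setting, so I went by touch instead. The lever seemed to go down by itself earlier than I expected: the push force had already dropped near 0.4 rad by my estimate, and was about zero near 0.2 rad.

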